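# Take the trolley wheel off its service stand

### The arm

A 6-joint arm with a two-finger parallel gripper is mounted at the origin on the work surface. World frame = base frame: x ahead of the robot, y to its left, z up, the work surface at z = 0. Lengths are in m, angles in degrees, forces in N, time in s.
With the tool pointing down it reaches from about 0.4 to 0.825 m from the base axis. Payload 7 kg.
Tool frame: the origin (TCP) lies midway between the tips of the shut fingers; the grasp point (between the pads) lies 19 mm behind it; z points along the fingers, y is the line along which they close (so a half turn about z gives the same grasp; the last joint's range is limited). The gripper opens to 88 mm and grips with 3 to 60 N. Pads are 19 mm wide; open, the fingers measure 130 mm over their backs; the gripper's body (78 mm by 193 mm) begins 47 mm behind the grasp point.
Start: joints at [82.168, 20.546, 0.682, 0, -70.136, -16.507], TCP at [0.278, 0.615, 0.227] pointing down, gripper open.
Joint ranges: [-176.03, 176.03], [-82.01, 121.73], [-58.28, 71.71], [-173.87, 95.51], [-174.79, -0.11], [-173.66, 173.66]. Speed limits (degrees/s): [136.94, 136.94, 172.46, 180, 180, 180].

### API

Orientations are given as [roll, pitch, yaw] about the fixed x, y, z axes, in that order (R = Rz(yaw) Ry(pitch) Rx(roll)).
In Python, from plant import ctrl, viewer, close_job gives the robot as it stands. The module is installed in compiled form; this text tells all that it offers.
- The arm moves only by the tool step_arm, never from a script. Its argument "moves" is a list that holds one entry, the list of rows, each a list of 5 numbers: the shift along the world's x, y, z in cm, then the turn about the world's z in rad, then the finger opening in cm, from 0 to 8.76. In form: [[[tx, ty, tz, twist, grip], ...]]. A call has 1 to 10 rows; each row shifts and turns the commanded pose from where the row before left it; what a row does not reach is not made up. A row lasts 1/10 s, in which the tool goes at most 50 mm and 8.59 degrees, less where a joint would pass 70% of its speed; a pose out of reach is approached as far as the arm can. A call with a gripper value outside its range is refused whole. The fingers move at their own pace and stop on an object; the grip force is fixed at half the most. Time passes only in rows, so rows that do not move let the fingers close. It gives the time, the measured TCP pose, the force, the opening and the grip force at its end, in the units of the state.
- ctrl.get_obs(): the state, without advancing time (a new reading comes with each control period).
- viewer.snapshot(name): name is "side" or "top" or "wrist"; returns (picture, depth): 420x560x3 uint8, blue, green, red; 420x560 float32, m along the optical axis (not along the pixel's ray), 0 where there is no reading.
- viewer.camera_info(name): a dict with "camera_matrix" (3x3 intrinsics, pixels), "eye" and "orientation" of the camera in the world. Camera axes: x right, y down, z forward; pixel columns grow to the right and rows downward; lengths in m; the calibration is good to about 2 mm. A picture is of the moment at which its call begins: read the wrist's pose just before it. camera_info takes no time and is no camera call; for the wrist camera it gives the pose at the moment of the call.
- close_job(): hands the job in; it is judged then, once.
The state is a dict: "clock": time; "joint_pos": joint angles; "qvel": joint speeds; "tau": joint torques, N m; "tool_pos": TCP position; "orientation": TCP orientation; "force": force on the tool from outside, world axes, zero at the start; "moment": the same for the moment, N m; "opening": finger opening in m; "gripper_force": force on a finger pad.
Only numpy, scipy, OpenCV 4.12 (cv2) and the standard library are available. Lean on these libraries where they do the work, as an engineer would, in place of code of your own. Each camera call takes 0.05 s, during which the arm holds its last target. There are 200 camera calls.

### The job

Two trolley wheels sit in service stands; the larger one is to come off. Flip the cam lever of its stand open, right over to the back, draw the wheel forward and down out of the open-ended slots, and set it (do not drop it) upright between the two bars of the wooden chock board, midway along them with its axle parallel to the bars. Leave the smaller wheel where it is in its stand, and the large wheel's lever open.

Things in the scene. Friction and masses are not known exactly. Their poses are not given: they have to be found in the camera images.
- wheel_centre (a point): Centre of the larger wheel: black tyre, grey hub, 110 mm diameter, 32 mm wide with flat sides (grip across them near the top), about 0.45 kg, y along its axle; at the start its axes are parallel to its stand's. The rigid steel axle has 10 mm square ends, 156 mm over all, lying loose in the stand's slots, held by friction. 22 mm hub bosses reach 32 mm either side.
- stand: Blue stand of the larger wheel, fixed; origin under the axle's seat, on the bench; front -x, z up. Axle seat 105 mm up. Two 6 mm cheeks across y, inner faces 112 mm apart, tops at most 132 mm up. Slots 16 mm high slope 15 deg (0.26 rad) down to the front, ending 33 mm before the seat. Base 12 mm thick, x -65 to 85. The open keeper overhangs the way out: follow the slope 80-90 mm before lifting.
- lever (a joint): Cam lever outside that stand's left (+y) cheek, rad: 0-0.2 shut at start, 1.6 fully open, handle swinging over the top to the back (+x). Hinge along y at (-18, 70, 121) mm from the stand's origin. Handle: 10 mm rod, 22 mm ball 80 mm from the hinge, at 0 up and leaning 0.35 rad forward. Its keeper clears the slot from 1.2 on. Stays put; about 4 N at mid-handle; push it with shut fingers.
- chocks (a point): Underside centre of the plywood chock board, fixed on the bench: 150 x 130 x 12 mm (x, y, z), z up. Two wooden bars along y, 22 mm wide, inner edges 34 mm either side of centre, tops 30 mm above the bench. The larger wheel, axle along y (either way round), rests on the bars' inner edges, its centre 73 mm above the bench.
- wheel_small_centre (a point): Centre of the smaller wheel, 80 mm diameter, otherwise alike, in the other, identical stand with a lever of its own. To be left alone.

How it is judged:
By the outcome, as a careful person would: the job done as asked, in the order asked, and still so for the second after the job is handed in, with the robot touching nothing.
It also fails if it takes over 58 s, if anything falls off the work surface, if the arm or the gripper's body presses on something with over 40 N, if the wrist force passes 120 N, or if a joint passes its speed limit or range.

## Working session

There is one attempt and no reset: what is moved stays moved. The work goes in short steps, Python scripts to look and compute and a tool call to move; the robot and the scene stay as the last step left them, time stands still between calls to the robot, and variables do not carry over. Pictures are saved under pics/ and viewed, at most 10 in all, crops included, and the job is handed in when it is done.

Besides the shell and the picture viewer there is one more tool, called by a JSON object that holds its "method" and its "body". step_arm: Moves the arm, as the interface text tells. Its arguments: {"type":"object","properties":{"moves":{"type":"array","items":{"type":"array","items":{"type":"array","items":{"type":"number"}}}}},"required":["moves"]}

```bash
mkdir -p pics
cat > h.py <<'E'
import numpy as np,cv2
from plant import ctrl,viewer,close_job
from scipy.spatial.transform import Rotation as Rn
def shot(n):
    i=viewer.camera_info(n); im,d=viewer.snapshot(n); return im,d,i
def pts(d,i):
    K=np.array(i["camera_matrix"]);v,u=np.indices(d.shape)
    c=np.stack([(u-K[0,2])/K[0,0]*d,(v-K[1,2])/K[1,1]*d,d],-1)
    return c@rot(i).T+np.array(i["eye"])
def rot(i):
    o=np.array(i["orientation"])
    return o if o.shape==(3,3) else Rn.from_euler("xyz",o,degrees=True).as_matrix()
E
python3 - <<'E'
from h import *
for n in("top","side"):
    im,d,i=shot(n);cv2.imwrite(f"pics/{n}0.png",im);np.savez(f"{n}0.npz",im=im,d=d,K=i["camera_matrix"],e=i["eye"],o=rot(i));print(n,i)
print(ctrl.get_obs())
E
```

```text
top {'camera_matrix': array([[481.60897347,   0.        , 278.66938962],
       [  0.        , 481.60897347, 207.3642189 ],
       [  0.        ,   0.        ,   1.        ]]), 'eye': array([0.41055468, 0.01153274, 1.2112996 ]), 'orientation': array([-173.63780872,    0.51952794,  -90.46677285])}
side {'camera_matrix': array([[500.3007569 ,   0.        , 281.84172557],
       [  0.        , 500.3007569 , 199.00129476],
       [  0.        ,   0.        ,   1.        ]]), 'eye': array([ 0.0168202 , -0.52310124,  0.99504291]), 'orientation': array([-139.28820428,   -0.96181007,  -40.39017257])}
{'clock': 0.1, 'joint_pos': array([ 8.21687683e+01,  2.05868061e+01,  6.38048230e-01, -1.80221784e-02,
       -7.01362792e+01, -1.65076537e+01]), 'qvel': array([-0.02563315, -0.09693304,  0.0603479 , -0.04787935,  0.02509901,
        0.09732688]), 'tau': array([-1.14329541e-03, -5.84162951e+01,  2.93750614e+01,  7.01556936e+00,
        1.01470639e-02, -5.30965804e-05]), 'tool_pos': array([0.27802233, 0.61458947, 0.225714  ]), 'orientation': array([ 1.79913654e+02, -7.92042606e-03, -2.43450157e+01]), 'force': array([ 0.14139919,  0.54445382, -0.3194596 ]), 'moment': array([-0.03476135,  0.00775594, -0.00240048]), 'gripper_force': 0.0, 'opening': 0.08754015578406518}
```

View pics/top0.png

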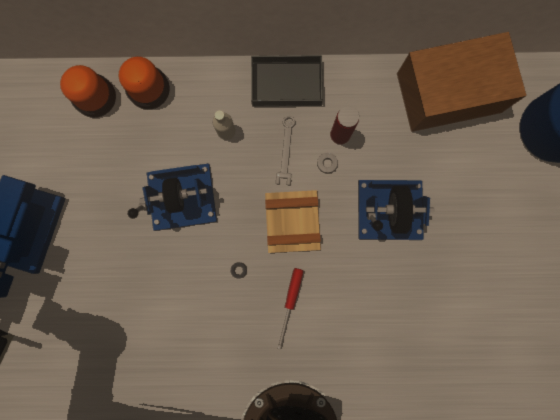

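View pics/side0.png

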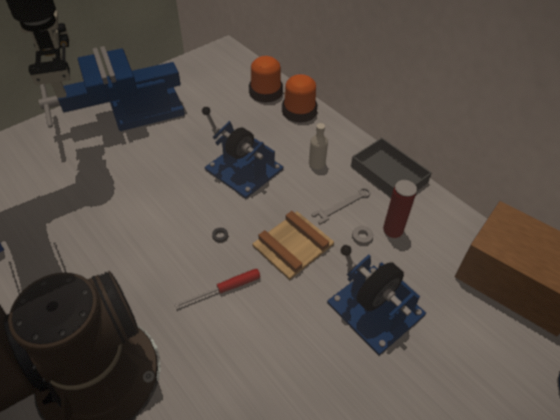

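```bash
cat >> h.py <<'E'
def rays(uv,i,z):
    "pixels -> world points on plane z"
    K=np.array(i["camera_matrix"]);uv=np.atleast_2d(uv).astype(float)
    r=np.c_[(uv-K[:2,2])/[K[0,0],K[1,1]],np.ones(len(uv))]@rot(i).T;e=np.array(i["eye"])
    return (e+r*((z-e[2])/r[:,2])[:,None])[:,:2]
E
python3 - <<'E'
from h import *
def rect(m,name):
    m=m.astype(np.uint8);return m
f=np.load("top0.npz");im,d=f["im"],f["d"];i=dict(camera_matrix=f["K"],eye=f["e"],orientation=f["o"])
P=pts(d,i);hsv=cv2.cvtColor(im,cv2.COLOR_BGR2HSV)
print("bench z",np.median(P[300:380,150:240,2]))
def rep(name,m,zp):
    n,l,st,c=cv2.connectedComponentsWithStats(m.astype(np.uint8));k=1+np.argmax(st[1:,4])
    v,u=np.nonzero(l==k);w=rays(np.c_[u,v],i,zp)*1000
    r=cv2.minAreaRect(w.astype(np.float32));print(name,st[k],"rect",r,"z",np.median(P[l==k][:,2]))
box=np.zeros(d.shape,bool);box[165:255,340:445]=1
blue=(hsv[...,0]>100)&(hsv[...,0]<125)&(hsv[...,1]>110)
base=box&blue&(P[...,2]<0.03);cv2.imwrite("pics/b.png",base*255)
v,u=np.nonzero(base);print("stand",cv2.minAreaRect((rays(np.c_[u,v],i,.012)*1000).astype(np.float32)),np.median(P[base][:,2]))
box2=np.zeros(d.shape,bool);box2[180:262,255:330]=1
print(hsv[222,292],hsv[203,290],hsv[239,290],hsv[222,250],P[222,292],P[203,290],P[239,290])
bars=box2&(P[...,2]>.024)
v,u=np.nonzero(bars);w=P[bars]*1000
print("bars z",np.median(w[:,2]),cv2.minAreaRect((rays(np.c_[u,v],i,.03)*1000).astype(np.float32)))
tyre=box&(hsv[...,2]<45)&(P[...,2]>.1)
w=P[tyre]*1000;print("tyre",len(w),w.mean(0),w.max(0),w.min(0),cv2.minAreaRect(w[w[:,2]>140][:,:2].astype(np.float32)))
print(P[210,375:432:4].round(3))
cv2.imwrite("pics/c0.png",cv2.resize(np.hstack([im[160:260,340:450],im[175:275,240:350]]),None,fx=3.5,fy=3.5,interpolation=cv2.INTER_CUBIC))
E
```

```text
bench z -9.888389124979025e-05
stand ((536.3418579101562, -258.24676513671875), (152.88897705078125, 142.34999084472656), 88.28398895263672) 0.011793614014614429
[ 17 142 158] [ 12 174 117] [ 12 174 117] [ 17  61 126] [ 0.50764378 -0.01174775  0.00768597] [ 0.55300515 -0.00691235  0.02952447] [ 0.46392665 -0.00588371  0.03446574]
bars z 29.685172166670213 ((513.5907592773438, -1.0693893432617188), (183.7656707763672, 158.73228454589844), 2.5500733852386475)
tyre 1037 [ 520.23627873 -247.09425442  152.83946106] [ 579.72859856   11.53273776 1211.29959907] [ 410.55468491 -315.23591749  100.07426106] ((459.54180908203125, -148.5543975830078), (82.68833923339844, 324.4583435058594), 31.3117733001709)
[[ 0.524 -0.198  0.124]
 [ 0.526 -0.211  0.105]
 [ 0.525 -0.219  0.11 ]
 [ 0.525 -0.227  0.113]
 [ 0.524 -0.236  0.116]
 [ 0.522 -0.241  0.134]
 [ 0.52  -0.244  0.158]
 [ 0.52  -0.253  0.158]
 [ 0.519 -0.261  0.161]
 [ 0.519 -0.27   0.159]
 [ 0.524 -0.291  0.113]
 [ 0.525 -0.302  0.108]
 [ 0.524 -0.31   0.11 ]
 [ 0.523 -0.316  0.123]
 [ 0.525 -0.33   0.106]][ WARN:0@0.612] global loadsave.cpp:1063 imwrite_ Unsupported depth image for selected encoder is fallbacked to CV_8U.
```

View pics/c0.png

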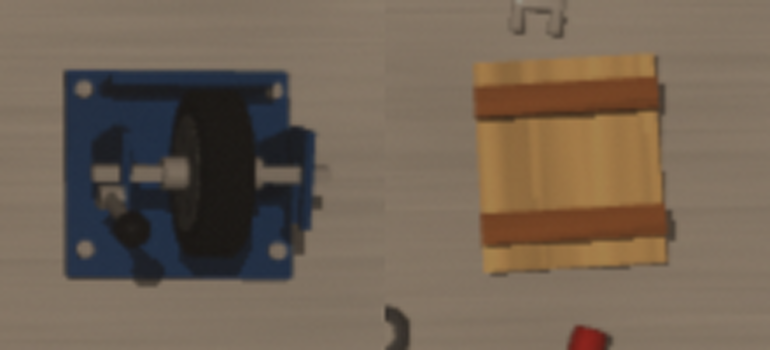

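Run:
```python
from h import *
f=np.load("top0.npz");im,d=f["im"],f["d"];i=dict(camera_matrix=f["K"],eye=f["e"],orientation=f["o"])
hsv=cv2.cvtColor(im,cv2.COLOR_BGR2HSV);P=pts(d,i)
box2=np.zeros(d.shape,bool);box2[180:262,255:330]=1
bars=(box2&(hsv[...,1]>100)&(hsv[...,2]<145)).astype(np.uint8)
n,l,st,c=cv2.connectedComponentsWithStats(bars)
for k in range(1,n):
    if st[k,4]>200:
        v,u=np.nonzero(l==k);print("bar",st[k],cv2.minAreaRect((rays(np.c_[u,v],i,.03)*1000).astype(np.float32)))
ply=box2&(hsv[...,1]>100)
v,u=np.nonzero(ply);print("board",cv2.minAreaRect((rays(np.c_[u,v],i,.012)*1000).astype(np.float32)))
print("ball",rays([[377,225]],i,.196),P[222:229:2,374:381:2].round(3)[:, :,2])
print("board px corners",rays([[240+475/3.5,175+62/3.5],[240+654/3.5,175+55/3.5],[240+485/3.5,175+273/3.5],[240+665/3.5,175+263/3.5]],i,.012).round(4))
print("base px corners",rays([[340+65/3.5,160+70/3.5],[340+288/3.5,160+70/3.5],[340+65/3.5,160+278/3.5],[340+292/3.5,160+278/3.5]],i,.012).round(4))
```

```text
bar [ 265  190   56   63 1494] ((508.2466735839844, -12.328849792480469), (148.32705688476562, 131.46694946289062), 2.354943037033081)
board ((509.8297119140625, -12.923507690429688), (150.85531616210938, 133.51449584960938), 2.6693875789642334)
ball [[ 0.48451862 -0.18723354]] [[0.202 0.204 0.208 0.206]
 [0.205 0.204 0.209 0.208]
 [0.202 0.203 0.209 0.207]
 [0.2   0.208 0.205 0.205]]
board px corners [[ 0.5791 -0.2225]
 [ 0.583  -0.3507]
 [ 0.4285 -0.225 ]
 [ 0.4344 -0.3522]]
base px corners [[ 0.6118 -0.1804]
 [ 0.6103 -0.3404]
 [ 0.4624 -0.1765]
 [ 0.4611 -0.3371]]
```

{"method": "step_arm", "body": {"moves": [[[0, 0, 5, 0, 8.5], [0, 0, 5, 0.14, 8.5], [3, -4, 0, 0.14, 8.5], [3, -4, 0, 0.145, 8.5], [3, -4, 0, 0, 8.5], [3, -4, 0, 0, 8.5], [3, -4, 0, 0, 8.5], [1, -4.5, 0, 0, 8.5], [1, -4.5, 0, 0, 8.5], [0, -4.5, 0, 0, 8.5]]]}}

```text
clock: 1.1
tool_pos: [0.4487, 0.2779, 0.3258]
orientation: [179.9, 0.0, -0.0]
force: [0.8, -0.6, -0.6]
opening: 0.0853
gripper_force: 0.0
```

{"method": "step_arm", "body": {"moves": [[[0, -4.6, 0, 0, 0], [0, -4.6, 0, 0, 0], [0, -4.6, 0, 0, 0], [0, -4.6, 0, 0, 0], [0, -4.6, 0, 0, 0], [0, -4.6, 0, 0, 0], [0, -4.6, 0, 0, 0], [0, -4.6, 0, 0, 0], [0, -4.6, 0, 0, 0], [-0.9, -4.6, 0, 0, 0]]]}}

```text
clock: 2.1
tool_pos: [0.439, -0.1818, 0.3262]
orientation: [-180.0, 0.0, 0.0]
force: [1.5, -0.2, 0.2]
opening: 0.0106
gripper_force: 0.0
```

Run:
```python
from h import *
im,d,i=shot("wrist");cv2.imwrite("pics/w1.png",im);np.savez("w1.npz",im=im,d=d,K=i["camera_matrix"],e=i["eye"],o=rot(i));print(i,ctrl.get_obs()["tool_pos"])
```

```text
{'camera_matrix': array([[315.91400483,   0.        , 282.76346235],
       [  0.        , 315.91400483, 208.97567088],
       [  0.        ,   0.        ,   1.        ]]), 'eye': array([ 0.50608043, -0.18210425,  0.48398512]), 'orientation': array([ 1.65442347e+02, -3.08409283e-02, -8.98758376e+01])} [ 0.43705439 -0.18662219  0.32618094]
```

View pics/w1.png

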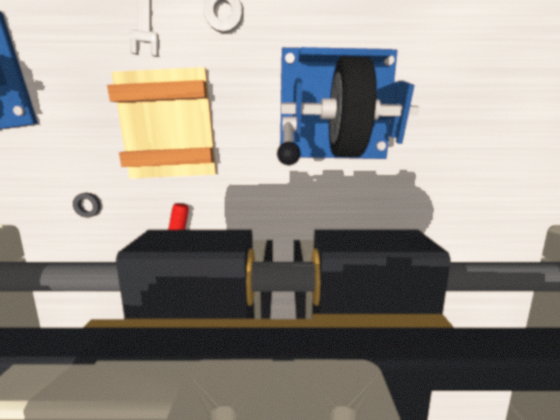

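Run:
```python
from h import *
f=np.load("w1.npz");im,d=f["im"],f["d"];i=dict(camera_matrix=f["K"],eye=f["e"],orientation=f["o"])
P=pts(d,i);hsv=cv2.cvtColor(im,cv2.COLOR_BGR2HSV)
print("ball",rays([[289,153]],i,.196),"z",P[150:156:3,286:293:3,2])
blue=(hsv[...,0]>100)&(hsv[...,0]<125)&(hsv[...,1]>130)&(P[...,2]<.03);blue[:,:260]=0;blue[200:]=0
v,u=np.nonzero(blue);print("base",cv2.minAreaRect((rays(np.c_[u,v],i,.012)*1000).astype(np.float32)))
w=P[(hsv[...,2]<60)&(P[...,2]>.14)&(P[...,2]<.175)&(np.indices(d.shape)[1]>310)&(np.indices(d.shape)[0]<180)]*1000
print("tyre top",cv2.minAreaRect(w[:,:2].astype(np.float32)),w[:,2].max())
ax=P[108,:];print(P[98:118:2,300].round(3),P[102:120:2,382].round(3))
w=(hsv[...,1]>80)&(hsv[...,0]<25);w[:,:100]=0;w[:,225:]=0;w[190:]=0;w[:62]=0
v,u=np.nonzero(w);print("board",cv2.minAreaRect((rays(np.c_[u,v],i,.012)*1000).astype(np.float32)))
for lo,hi in((75,105),(140,170)):
    b=w&(hsv[...,1]>190);b[:lo]=0;b[hi:]=0
    v,u=np.nonzero(b);print("bar",cv2.minAreaRect((rays(np.c_[u,v],i,.03)*1000).astype(np.float32)))
```

```text
ball [[ 0.48337775 -0.18792391]] z [[0.20667854 0.20689572 0.20661591]
 [0.20715316 0.20658197 0.20574298]]
base ((536.05517578125, -258.6299133300781), (156.28036499023438, 144.25547790527344), 89.10897064208984)
tyre top ((526.3517456054688, -257.351318359375), (31.875734329223633, 86.21155548095703), 88.99899291992188) 161.3217739857718
[[ 0.536 -0.201  0.127]
 [ 0.534 -0.201  0.127]
 [ 0.532 -0.201  0.125]
 [ 0.506 -0.182  0.484]
 [ 0.528 -0.201  0.123]
 [ 0.526 -0.201  0.124]
 [ 0.524 -0.201  0.123]
 [ 0.522 -0.201  0.122]
 [ 0.52  -0.201  0.121]
 [ 0.518 -0.201  0.123]] [[ 0.538 -0.314  0.043]
 [ 0.532 -0.296  0.104]
 [ 0.529 -0.294  0.11 ]
 [ 0.527 -0.295  0.109]
 [ 0.525 -0.295  0.11 ]
 [ 0.523 -0.295  0.109]
 [ 0.521 -0.295  0.108]
 [ 0.52  -0.314  0.048]
 [ 0.518 -0.313  0.05 ]]
board ((508.7225646972656, -8.694564819335938), (147.63955688476562, 140.95254516601562), 2.9664227962493896)
bar ((0.0, 0.0), (0.0, 0.0), 0.0)
bar ((0.0, 0.0), (0.0, 0.0), 0.0)
```

{"method": "step_arm", "body": {"moves": [[[0, 0, -5, 0, 0], [0, 0, -5, 0, 0], [0, 0, -4, 0, 0], [0, 0, -2, 0, 0], [0, 0, 0, 0, 0], [0, 0, 0, 0, 0]]]}}

```text
clock: 2.75
tool_pos: [0.4395, -0.1801, 0.1671]
orientation: [180.0, 0.0, 0.0]
force: [-0.0, 0.7, 1.3]
opening: 0.0004
gripper_force: 0.0
```

{"method": "step_arm", "body": {"moves": [[[1.5, 0, 0, 0, 0], [1, 0, 0, 0, 0], [1, 0, 0, 0, 0], [1, 0, 0, 0, 0], [0.9, 0, 0.4, 0, 0], [0.8, 0, 0, 0, 0], [0.7, 0, 0, 0, 0], [0.7, 0, -0.2, 0, 0], [0.7, 0, -0.3, 0, 0], [0, 0, 0, 0, 0]]]}}

```text
clock: 3.75
tool_pos: [0.5233, -0.1801, 0.1652]
orientation: [180.0, -0.0, 0.0]
force: [-1.4, -1.0, -0.5]
opening: 0.0003
gripper_force: 0.4
```

{"method": "step_arm", "body": {"moves": [[[0.6, 0, -0.4, 0, 0], [0.6, 0, -0.5, 0, 0], [0.4, 0, -0.4, 0, 0], [0.3, 0, -0.4, 0, 0], [0, 0, 0, 0, 0]]]}}

```text
clock: 4.25
tool_pos: [0.5421, -0.18, 0.1481]
orientation: [180.0, -0.0, 0.0]
force: [-0.4, -0.6, 1.3]
opening: 0.0004
gripper_force: 0.7
```

Run:
```python
from h import *
im,d,i=shot("side");cv2.imwrite("pics/s2.png",cv2.resize(im[170:370,260:480],None,fx=3,fy=3));o=ctrl.get_obs();print(o["tool_pos"],o["force"])
```

```text
[ 0.54173641 -0.17987095  0.14824907] [-0.25607458 -0.45498698  0.90117766]
```

View pics/s2.png

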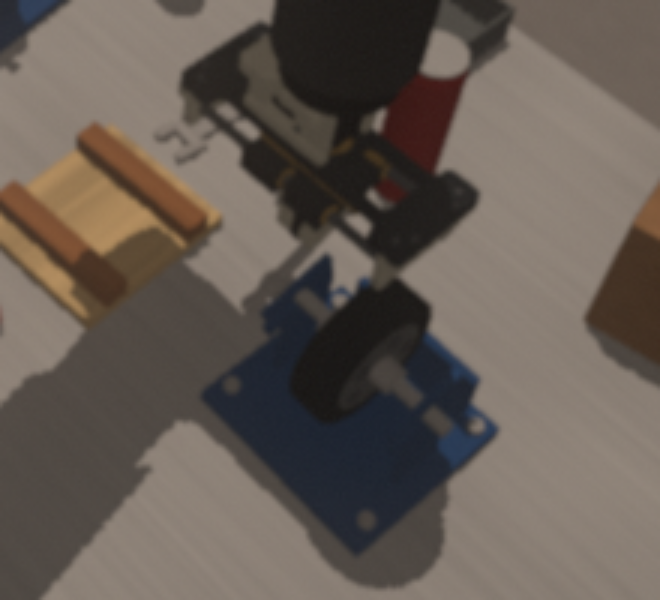

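{"method": "step_arm", "body": {"moves": [[[0.4, 0, -0.3, 0, 0], [0.3, 0, -0.3, 0, 0], [0, 0, 0, 0, 0]]]}}

```text
clock: 4.6
tool_pos: [0.5478, -0.1799, 0.1417]
orientation: [-180.0, 0.1, 0.0]
force: [-1.6, -0.4, 1.4]
opening: 0.0006
gripper_force: 0.9
```

{"method": "step_arm", "body": {"moves": [[[0.6, 0, 0, 0, 0], [0.4, 0, -0.1, 0, 0], [0, 0, 0, 0, 0]]]}}

```text
clock: 4.9
tool_pos: [0.5564, -0.1805, 0.1418]
orientation: [180.0, 0.3, 0.0]
force: [-11.3, -0.1, 11.3]
opening: -0.0001
gripper_force: 7.2
```

{"method": "step_arm", "body": {"moves": [[[-1, 0, 2, 0, 0], [-1, 0, 5, 0, 3], [-3, -2, 5, 0, 5.6], [-3, -3, 4, 0, 5.6], [-3, -2.7, 1, 0, 5.6], [0, 0, 0, 0, 5.6], [0, 0, 0, 0, 5.6]]]}}

```text
clock: 5.6
tool_pos: [0.4589, -0.2494, 0.2963]
orientation: [180.0, -0.2, -0.1]
force: [-0.5, 0.5, -0.4]
opening: 0.0426
gripper_force: 0.0
```

Run:
```python
from h import *
print(ctrl.get_obs()["tool_pos"])
im,d,i=shot("wrist");np.savez("w2.npz",im=im,d=d,K=i["camera_matrix"],e=i["eye"],o=rot(i))
cv2.imwrite("pics/w2.png",im)
P=pts(d,i);hsv=cv2.cvtColor(im,cv2.COLOR_BGR2HSV)
inb=lambda x0,x1,y0,y1:(P[...,0]>x0)&(P[...,0]<x1)&(P[...,1]>y0)&(P[...,1]<y1)
w=P[inb(.45,.6,-.29,-.22)&(P[...,2]>.14)&(P[...,2]<.175)]*1000
print("tyre",cv2.minAreaRect(w[:,:2].astype(np.float32)),w[:,2].max())
h=P[inb(.48,.63,-.21,-.16)&(P[...,2]>.125)];k=h[:,0]>.57;print("ball",len(h),h[k].mean(0),h[k].max(0),h[k].min(0))
blue=(hsv[...,0]>100)&(hsv[...,0]<125)&(hsv[...,1]>130)&(P[...,2]<.03)&inb(.44,.64,-.36,-.15)
v,u=np.nonzero(blue);print("base",cv2.minAreaRect((rays(np.c_[u,v],i,.012)*1000).astype(np.float32)))
```

```text
[ 0.4588788  -0.24941534  0.29634438]
tyre ((526.8040771484375, -257.7688903808594), (32.050537109375, 85.50099182128906), 89.10356903076172) 161.94500270968726
ball 15018 [ 0.58308802 -0.18997465  0.15197802] [ 0.59547172 -0.17888908  0.15811272] [ 0.57002027 -0.19940425  0.14165827]
base ((536.0889282226562, -258.3141784667969), (155.11595153808594, 144.5481719970703), 89.11865997314453)
```

View pics/w2.png

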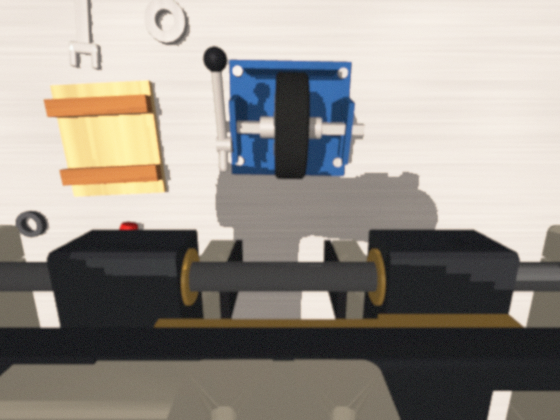

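{"method": "step_arm", "body": {"moves": [[[3.5, -0.4, -2, -0.017, 5.6], [3.3, -0.4, -3, 0, 5.6], [0, 0, -4, 0, 5.6], [0, 0, -3, 0, 5.6], [0, 0, -1.5, 0, 5.6], [0, 0, 0, 0, 5.6], [0, 0, 0, 0, 5.6]]]}}

```text
clock: 6.35
tool_pos: [0.5272, -0.2566, 0.1602]
orientation: [180.0, 0.0, -0.9]
force: [1.2, 0.2, 0.2]
opening: 0.056
gripper_force: 0.0
```

{"method": "step_arm", "body": {"moves": [[[0, -0.1, -2, 0, 5.6], [0, 0, -1.8, 0, 5.6], [0, 0, 0, 0, 5.6], [0, 0, 0, 0, 2.8], [0, 0, 0, 0, 2.8], [0, 0, 0, 0, 2.8], [0, 0, 0, 0, 2.8], [0, 0, 0, 0, 2.8], [0, 0, 0, 0, 2.8], [0, 0, 0, 0, 2.8]]]}}

```text
clock: 7.35
tool_pos: [0.5269, -0.258, 0.1234]
orientation: [180.0, -0.1, -0.9]
force: [-0.2, 2.1, 5.9]
opening: 0.032
gripper_force: 30.0
```

{"method": "step_arm", "body": {"moves": [[[0, 0, 0.1, 0, 2], [-0.5, 0.01, -0.13, 0, 2], [-0.5, 0.01, -0.13, 0, 2], [-0.5, 0.01, -0.13, 0, 2], [0, 0, 0, 0, 2]]]}}

```text
clock: 7.85
tool_pos: [0.5097, -0.2575, 0.1189]
orientation: [-180.0, 0.1, -1.0]
force: [-1.7, 1.4, -2.6]
opening: 0.0315
gripper_force: 30.0
```

{"method": "step_arm", "body": {"moves": [[[-0.7, 0.01, -0.19, 0, 2], [-0.7, 0.01, -0.19, 0, 2], [-0.7, 0.01, -0.19, 0, 2], [0, 0, 0, 0, 2]]]}}

```text
clock: 8.25
tool_pos: [0.4882, -0.2571, 0.1131]
orientation: [-180.0, 0.1, -1.0]
force: [0.3, 0.4, -5.3]
opening: 0.0317
gripper_force: 30.0
```

{"method": "step_arm", "body": {"moves": [[[-0.8, 0.01, -0.21, 0, 2], [-0.8, 0.01, -0.21, 0, 2], [-1, 0.02, -0.27, 0, 2], [-1, 0.02, -0.27, 0, 2], [-1, 0.02, -0.27, 0, 2], [-0.5, 0.02, -0.13, 0, 2], [0, 0, 0, 0, 2]]]}}

```text
clock: 8.95
tool_pos: [0.4384, -0.2563, 0.1002]
orientation: [-180.0, 0.0, -1.0]
force: [0.7, -0.8, -4.7]
opening: 0.0318
gripper_force: 30.0
```

Run:
```python
from h import *
a,d,i=shot("wrist");b,_,_=shot("side")
cv2.imwrite("pics/v3.png",np.vstack([np.hstack([cv2.resize(a,(400,300)),cv2.resize(b,(400,300))]),cv2.resize(b[170:370,260:527],(800,600))[:300]*0+cv2.resize(b[200:350,260:480],(800,300))]))
```

```text
(no output)
```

View pics/v3.png

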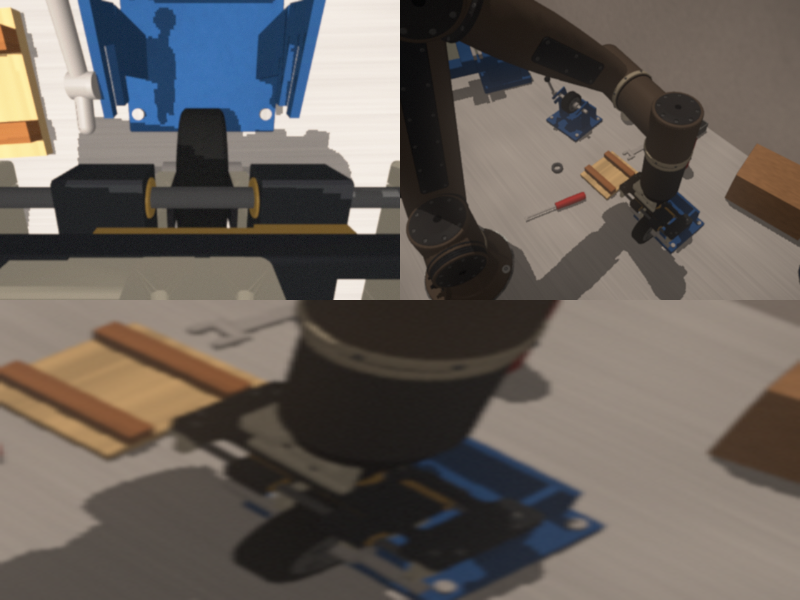

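{"method": "step_arm", "body": {"moves": [[[-0.8, 0, 0, 0, 2], [-0.7, 0, 1, 0, 2], [0, 0, 3, 0, 2], [0, 0, 4, 0.03, 2], [0, 2, 4, 0.033, 2], [0, 4.5, 2, 0, 2], [0, 4.5, 0, 0, 2], [0, 4.5, 0, 0, 2], [0, 4.5, 0, 0, 2], [0, 4, 0, 0, 2]]]}}

```text
clock: 10.05
tool_pos: [0.4234, -0.0148, 0.2412]
orientation: [-180.0, -0.1, 2.7]
force: [1.1, -0.6, -4.4]
opening: 0.0321
gripper_force: 30.0
```

{"method": "step_arm", "body": {"moves": [[[0, 0, 0, 0, 2], [0, 0, 0, 0, 2], [0, 0, 0, 0, 2]]]}}

```text
clock: 10.35
tool_pos: [0.4239, -0.0169, 0.2406]
orientation: [-180.0, -0.0, 2.6]
force: [-0.1, -0.2, -4.1]
opening: 0.0317
gripper_force: 30.0
```

Run:
```python
from h import *
o=ctrl.get_obs();print(o["tool_pos"],o["orientation"])
im,d,i=shot("wrist");np.savez("w4.npz",im=im,d=d,K=i["camera_matrix"],e=i["eye"],o=rot(i))
cv2.imwrite("pics/w4.png",im)
P=pts(d,i);hsv=cv2.cvtColor(im,cv2.COLOR_BGR2HSV)
inb=(P[...,0]>.41)&(P[...,0]<.61)&(P[...,1]>-.1)&(P[...,1]<.08)
w=inb&(P[...,2]>.025)&(P[...,2]<.036)&(hsv[...,1]>100)
n,l,st,c=cv2.connectedComponentsWithStats(w.astype(np.uint8))
for k in range(1,n):
    if st[k,4]>300: print("bar",st[k],cv2.minAreaRect((P[l==k][:,:2]*1000).astype(np.float32)))
w=inb&(P[...,2]>.007)&(P[...,2]<.036)&(hsv[...,1]>70)
print("board",w.sum(),cv2.minAreaRect((P[w][:,:2]*1000).astype(np.float32)))
```

```text
[ 0.42394119 -0.01690558  0.24057292] [-1.79998172e+02 -1.17954031e-02  2.64078081e+00]
bar [ 222   55  120   23 2732] ((554.5480346679688, -9.748191833496094), (22.634607315063477, 129.0929412841797), 2.708132028579712)
bar [ 226  141  112   20 1667] ((464.6479797363281, -14.159927368164062), (21.80847930908203, 128.69749450683594), 2.73720383644104)
board 13468 ((509.28912353515625, -11.613609313964844), (149.23500061035156, 130.00582885742188), 2.7605838775634766)
```

View pics/w4.png

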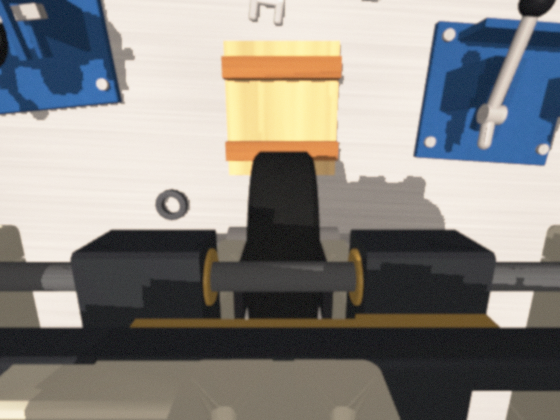

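{"method": "step_arm", "body": {"moves": [[[4, 0.3, 0, 0, 2], [4, 0.2, 0, 0, 2], [0.6, 0, -3, 0, 2], [0, 0, -4, 0, 2], [0, 0, -4, 0, 2], [0, 0, -2, 0, 2], [0, 0, 0, 0, 2], [0, 0, 0, 0, 2]]]}}

```text
clock: 11.2
tool_pos: [0.5108, -0.0124, 0.1107]
orientation: [180.0, 0.0, 2.6]
force: [0.7, 0.5, -4.0]
opening: 0.0317
gripper_force: 30.0
```

{"method": "step_arm", "body": {"moves": [[[0, 0, -0.5, 0, 2], [0, 0, -0.3, 0, 2], [0, 0, 0, 0, 2], [0, 0, 0, 0, 2]]]}}

```text
clock: 11.6
tool_pos: [0.5106, -0.0112, 0.1028]
orientation: [-180.0, -0.1, 2.7]
force: [-0.3, 0.5, -4.9]
opening: 0.0317
gripper_force: 30.0
```

{"method": "step_arm", "body": {"moves": [[[-0.1, 0, -0.3, 0, 2], [0, 0, -0.3, 0, 2], [0, 0, -0.2, 0, 2], [0, 0, -0.2, 0, 2], [0, 0, 0, 0, 2], [0, 0, 0, 0, 2]]]}}

```text
clock: 12.2
tool_pos: [0.5093, -0.0114, 0.0922]
orientation: [180.0, 0.0, 2.6]
force: [-0.2, 0.0, -4.2]
opening: 0.032
gripper_force: 30.0
```

{"method": "step_arm", "body": {"moves": [[[0, 0, -0.1, 0, 2], [0, 0, -0.1, 0, 2], [0, 0, 0, 0, 2], [0, 0, 0, 0, 2]]]}}

```text
clock: 12.6
tool_pos: [0.5097, -0.0114, 0.0912]
orientation: [180.0, -0.1, 2.7]
force: [-3.7, -0.3, 7.1]
opening: 0.0319
gripper_force: 30.0
```

{"method": "step_arm", "body": {"moves": [[[-0.05, 0, 0, 0, 2], [0, 0, 0, 0, 3.4], [0, 0, 0, 0, 3.8], [0, 0, 0, 0, 4.4], [0, 0, 0, 0, 5.2], [0, 0, 0, 0, 5.6], [0, 0, 0, 0, 5.6], [0, 0, 2, 0, 5.6], [0, 0, 3, 0, 5.6], [0, 0, 4, 0, 5.6]]]}}

```text
clock: 13.6
tool_pos: [0.5076, -0.0117, 0.1798]
orientation: [180.0, 0.2, 2.6]
force: [1.4, -0.2, 0.4]
opening: 0.0561
gripper_force: 0.0
```

{"method": "step_arm", "body": {"moves": [[[-2, 0, 4, 0, 5.6], [-4, 0, 2, 0, 5.6], [-3, 0, 0, 0, 5.6], [0, 0, 0, 0, 5.6], [0, 0, 0, 0, 5.6]]]}}

```text
clock: 14.1
tool_pos: [0.4187, -0.0113, 0.2409]
orientation: [-180.0, -0.1, 2.7]
force: [0.5, 0.6, 0.5]
opening: 0.0561
gripper_force: 0.0
```

Run:
```python
from h import *
o=ctrl.get_obs();print(o["tool_pos"],o["force"])
im,d,i=shot("wrist");cv2.imwrite("pics/w5.png",im)
P=pts(d,i);hsv=cv2.cvtColor(im,cv2.COLOR_BGR2HSV)
w=P[(P[...,0]>.43)&(P[...,0]<.59)&(P[...,1]>-.06)&(P[...,1]<.04)&(P[...,2]>.1)&(P[...,2]<.14)&(np.indices(d.shape)[0]<225)]*1000
print("tyre",cv2.minAreaRect(w[:,:2].astype(np.float32)),w[:,2].max())
```

```text
[ 0.41867458 -0.01126959  0.24086234] [0.52111078 0.574041   0.54221377]
tyre ((509.7002258300781, -10.787435531616211), (94.2568359375, 33.39329528808594), 2.6543941497802734) 129.1184899013247
```

View pics/w5.png

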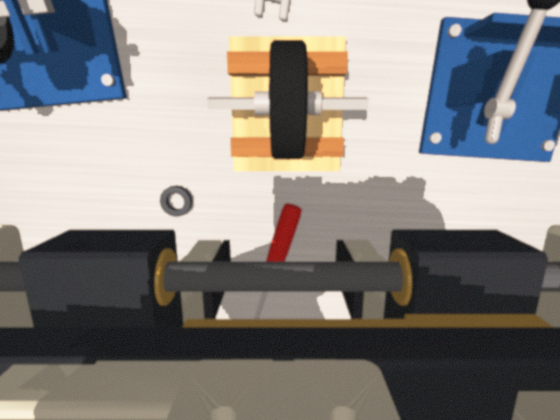

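The wheel at (289,98) stands upright between the bars, centred to about 1 mm, top at 129 mm (128 expected). The lever is still open.

```bash
python3 -c "
from plant import close_job
print(close_job())"
```

```text
the job is handed in; nothing more can be done
None
```

The job is handed in: the large wheel stands upright and centred between the chock bars with its axle parallel to them, its lever is fully open, and the smaller wheel was left alone; it took about 14 s of the 58 s allowed.

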